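# Seat the feed jar on the carousel and present it at the front

### The job

Put the loose square press-button jar gently onto the bare seat of the feed carousel so that its foot drops fully home over the two pegs, then turn the carousel until that jar stands squarely at the base's front pointer. Finish gripping the black handle on top of the carousel and keep holding it so the turntable stays still there; do not let go at the end. Keep the jar upright and leave the other things on the ledge where they are.

Things in the scene. Friction and masses are not known exactly. Their poses are not given: they have to be found in the camera images.
- jar_center (a point): The loose square jar: clear glass with a white foot and a white press-button lid, 50 x 50 mm in plan and 105 mm tall with straight sides, about 0.25 kg, standing upright. The point is its centre, half-way up (52.5 mm above its underside); z is up, x and y are square to its flat sides. Two through-holes 12 mm wide in its 12 mm thick foot lie 13 mm either side of the centre along its y axis; a half turn about z fits equally well.
- seat_top (a point): Centre of the bare seat on the carousel's turntable: top face of a 58 mm square grey plate, 30 mm above the ledge, 95 mm out from the turntable's axis; it turns with the turntable. x points outwards from the axis, y along the rim, z up. Two steel pegs 8 mm in diameter, tapered at the tip, stand 10 mm above this face, 13 mm either side of this point along y. When the jar is seated its underside lies on this face.
- handle_grip (a point): Grip point of the turntable's handle, on the turning axis and 170 mm above the ledge: an upright black bar on top of the centre post, 16 mm thick along x, 52 mm long along y, 42 mm tall (from 148 to 190 mm above the ledge). It turns with the turntable, its x axis always pointing towards the seat. A seated jar's top is at 135 mm; the two round jars fixed on the turntable reach 114 mm.
- front_point (a point): Fixed point above the carousel's base, in line with its front pointer, 95 mm out from the axis and 30 mm above the ledge: where seat_top is when the seat faces front. x points outwards along the pointer. The pointer is a white tongue 34 mm wide lying on the ledge that sticks out past the turntable's rim (140 mm radius) to 197 mm from the axis.
- turntable: The carousel's round white turntable, 280 mm in diameter, with the seat, handle and two round jars fixed on it; origin on its axis at the underside of the disc, 16 mm above the ledge; x points to the seat. It spins freely either way on the fixed base on a light bearing (about 0.03 N m of friction). A seated jar is held by the pegs only and rocks if the turntable is turned or stopped abruptly.
- jar: The same square jar as a body, origin at the centre of its underside.
- tong: Bystander, to be left alone: stainless steel feeding tong lying flat, a V 210 x 48 x 12 mm, hinge at its -x end. Origin at the centre of its underside.
- temple: Bystander, to be left alone: red resin aquarium ornament shaped like a small temple, 90 x 78 mm, 100 mm tall. Origin at the centre of its underside.
- scoop: Bystander, to be left alone: white plastic measuring scoop lying upright, 150 mm long along x (cup at its +x end) x 45 mm, 30 mm tall. Origin at the centre of its underside.
- cave: Bystander, to be left alone: brown ceramic cave, an arch 100 mm along x, 110 mm along y, 65 mm tall. Origin at the centre of its underside.
- tub: Bystander, to be left alone: round plastic feed tub, 80 mm diameter, 82 mm tall. Origin at the centre of its underside.
- scraper: Bystander, to be left alone: black magnetic glass scraper, 75 x 45 mm, 38 mm tall. Origin at the centre of its underside.
- pot: Bystander, to be left alone: small round white ceramic pot with a cork lid, 50 mm diameter, 38 mm tall. Origin at the centre of its underside.
Not all that is in view belongs to the job. Of the things like the jar, leave any that is blue, green or orange; of the rest the smaller one is meant.

How it is judged:
By the outcome, as a careful person would: the job done as asked, in the order asked, and still so for the second after the job is handed in, while the arm keeps its last pose, push and grip.
It also fails if it takes over 51 s, if anything falls off the work surface, if the arm or the gripper's body presses on something with over 40 N, if the wrist force passes 120 N, or if a joint passes its speed limit or range.

### The arm

A 6-joint arm with a two-finger parallel gripper is mounted at the origin on the work surface. World frame = base frame: x ahead of the robot, y to its left, z up, the work surface at z = 0. Lengths are in mm, angles in degrees, forces in N, time in s.
With the tool pointing down it reaches from about 375 to 750 mm from the base axis. Payload 9 kg.
Tool frame: the origin (TCP) lies between the finger pads; the fingertips stand 11 mm ahead of it and the grasp point (between the pads) lies 8 mm behind it; z points along the fingers, x is the direction in which the jaws open and shut, and the axes are right-handed (so a half turn about z gives the same grasp; the last joint's range is limited). The gripper opens to 85 mm and grips with 20 to 120 N. Pads are 22 mm wide; open, the fingers measure 114 mm over their backs; the gripper's body (76 mm by 85 mm) begins 54 mm behind the grasp point. The pads swing forward as they close: fully open they stand 13 mm farther back than shut.
Start: joints at [-82.546, 5.964, 5.575, 89.605, 0, 77.527], TCP at [204.509, -564.102, 242.331] pointing down, gripper open.
Joint ranges: [-171.21, 171.21], [-48.23, 106.86], [-62.78, 66.21], [-105.2, 120.99], [-86.42, 89.51], [-180, 180]. Speed limits (degrees/s): [127.2, 127.2, 147.25, 180, 180, 180].

### API

Orientations are given as [roll, pitch, yaw] about the fixed x, y, z axes, in that order (R = Rz(yaw) Ry(pitch) Rx(roll)).
In Python, from plant import ctrl, grab_frame, calibration, spotter gives the robot as it stands.
- The arm moves only by the tool apply_moves, never from a script. Its argument "motion" is a list of rows, each a list of 4 numbers: the shift along the world's x, y, z in cm, then the turn about the world's z in rad. In form: [[tx, ty, tz, turn], ...]. A call has 1 to 20 rows; each row is the pose to reach, as a shift and turn from the pose commanded when the call began; what a row does not reach only later rows make up. A row lasts 1/8 s, in which the tool goes at most 62.5 mm and 10.7 degrees, less where a joint would pass 70% of its speed; a pose out of reach is approached as far as the arm can. A call with a gripper value outside its range is refused whole. "claw" is the finger opening in cm, from 0 to 8.54, set as the call begins (left out, the last holds). The fingers move at their own pace and stop on an object; "grip_force" is the grip in N (left out, the last holds). Time passes only in rows, so rows that repeat a pose let the fingers close. It gives the time, the measured TCP pose, the force and the opening at its end, in the units of the state.
- ctrl.sense(): the state, without advancing time (a new reading comes with each control period).
- grab_frame(name): name is "side" or "top" or "wrist"; returns (picture, depth): 480x640x3 uint8, red, green, blue; 480x640 float32, mm along the optical axis (not along the pixel's ray), 0 where there is no reading.
- calibration(name): a dict with "fovy" (degrees; the focal length in pixels is half the picture's height over the tangent of half this angle, whatever the lens; pixels are square), "cx", "cy" (the principal point, pixels), "extrinsics" (4x4, takes a point from camera to world coordinates). Camera axes: x right, y down, z forward; pixel columns grow to the right and rows downward; lengths in mm; the calibration is good to about 2 mm. The wrist camera is an equidistant fisheye: a pixel r from the principal point sees the ray r / f radians off the axis. A picture is of the moment at which its call begins: read the wrist's pose just before it. calibration takes no time and is no camera call; for the wrist camera it gives the pose at the moment of the call.
- ctrl.hand_in(): hands the job in, once; it reports no verdict.
Trained networks look in the newest picture that a camera, given by its name, has taken for a name from the list of things; names that differ only in an ending like _2 or _b are one class to them, and where a whole thing is asked for, a point or a joint stands for the part that bears it (a point fixed in the world has none). Each returns a list of dicts, best first, with "p" (0 to 1); they miss things now and then, are a little off and sometimes report something else, mostly with a low value. They report only what shows in the picture. A call takes as long as a camera call. They do not tell look-alikes from the thing itself.
- spotter.cut_out(name, camera): "mask" (480x640 bool, what is visible of it) and "pixel" ([row, column] in pixels, amid what is visible of it).
- spotter.pinpoint(name, camera): "pixel" ([row, column] in pixels: a listed point, or the origin of a listed thing).
The state is a dict: "t": time; "joints": joint angles; "dq": joint speeds; "tau": joint torques, N m; "tcp_pos": TCP position; "tcp_rot": TCP orientation; "contact_force": force on the tool from outside, world axes, zero at the start; "ft_torque": the same for the moment, N m; "finger_gap": finger opening in mm.
Only numpy, scipy, OpenCV 4.12 (cv2) and the standard library are available. Lean on these libraries where they do the work, as an engineer would, in place of code of your own. Each camera call takes 0.05 s, during which the arm holds its last target. There are 200 camera calls.

## Working session

There is one attempt and no reset: what is moved stays moved. The work goes in short steps, Python scripts to look and compute and a tool call to move; the robot and the scene stay as the last step left them, time stands still between calls to the robot, and variables do not carry over. Pictures are saved under pics/ and viewed, about 8 in all and at most 12, crops included, and the job is handed in when it is done.

Besides the shell and the picture viewer there is one more tool, called after ">>>" as name(argument=value, ...) on one line, values as JSON. apply_moves: Moves the arm, as the interface text tells. Its arguments: {"type":"object","properties":{"motion":{"type":"array"},"claw":{"type":"number"},"grip_force":{"type":"number"}},"required":["motion"]}

```bash
mkdir -p pics
cat > h.py <<'E'
import numpy as np,cv2
from plant import ctrl,grab_frame,calibration,spotter
def f(c): return 240/np.tan(np.radians(c["fovy"])/2)
def unproj(c,px,z=None,d=None):
    r,col=px; E=np.array(c["extrinsics"]); F=f(c)
    v=np.array([(col-c["cx"])/F,(r-c["cy"])/F,1.])
    if d is not None: return E[:3,:3]@(v*d)+E[:3,3]
    w=E[:3,:3]@v; return E[:3,3]+w*(z-E[2,3])/w[2]
def unfish(c,px,z):
    r,col=px; E=np.array(c["extrinsics"]); F=f(c)
    a=np.array([col-c["cx"],r-c["cy"]]); R=np.hypot(*a); th=R/F
    v=np.array([*(a/max(R,1e-9)*np.sin(th)),np.cos(th)])
    w=E[:3,:3]@v; return E[:3,3]+w*(z-E[2,3])/w[2]
def cloud(c,d):
    F=f(c);E=np.array(c["extrinsics"]);r,k=np.mgrid[:480,:640]
    P=np.stack([(k-c["cx"])/F*d,(r-c["cy"])/F*d,d],-1)
    return P@E[:3,:3].T+E[:3,3]
def save(n,p): cv2.imwrite("pics/"+n,p[...,::-1])
E
cat > a.py <<'E'
from h import *
for n in("top","side"):
    p,d=grab_frame(n); save(n+"1.png",p); np.savez(n+"1.npz",p=p,d=d); c=calibration(n); print(n,c)
    for k in("jar","jar_center","seat_top","handle_grip","front_point","turntable"):
        for q in spotter.pinpoint(k,n)[:4]:
            print(k,round(q["p"],2),np.round(q["pixel"]),np.round(unproj(c,q["pixel"],z={"jar":0,"jar_center":52.5,"seat_top":30,"handle_grip":170,"front_point":30,"turntable":16}[k])))
print(ctrl.sense())
E
python3 a.py
```

```text
top {'fovy': 56.122424762760076, 'cx': 322.5847791631316, 'cy': 238.2920197116166, 'extrinsics': array([[ 1.71880911e-02, -9.85675402e-01,  1.67775357e-01,
         3.24615825e+02],
       [-9.99850329e-01, -1.72752908e-02,  9.39884050e-04,
         2.59027400e+01],
       [ 1.97194750e-03, -1.67766401e-01, -9.85824805e-01,
         1.16329501e+03],
       [ 0.00000000e+00,  0.00000000e+00,  0.00000000e+00,
         1.00000000e+00]])}
jar 0.87 [235. 180.] [525. 401.   0.]
jar 0.86 [322. 234.] [302. 249.   0.]
jar 0.76 [188. 198.] [654. 362.   0.]
jar 0.65 [269. 220.] [437. 290.   0.]
jar_center 0.92 [183. 193.] [651. 361.  52.]
jar_center 0.91 [268. 214.] [435. 295.  52.]
jar_center 0.85 [215. 222.] [569. 281.  52.]
jar_center 0.74 [201. 386.] [ 611. -132.   52.]
seat_top 0.67 [220. 345.] [567. -29.  30.]
handle_grip 0.56 [200. 386.] [ 584. -117.  170.]
front_point 0.76 [179. 380.] [ 678. -121.   30.]
turntable 0.69 [216. 380.] [ 582. -122.   16.]
side {'fovy': 56.3946703879293, 'cx': 315.20872168276327, 'cy': 242.02736083004828, 'extrinsics': array([[-9.96321328e-01, -5.14978580e-02
[... 826 characters left out ...]
able 0.81 [249. 290.] [ 583. -129.   16.]
{'t': 0.7, 'joints': array([-8.25459441e+01,  5.96387309e+00,  5.57553845e+00,  8.96075355e+01,
       -6.76978356e-04,  7.75261221e+01]), 'dq': array([-0.02422047, -0.01167137,  0.03598261, -0.04990753,  0.10002155,
       -0.05434547]), 'tau': array([-2.51638157e-03, -5.56618381e+01,  5.03687274e+01,  1.57302402e-04,
       -5.42974667e-04, -5.20551751e-06]), 'tcp_pos': array([ 204.50450277, -564.08765663,  242.34333527]), 'tcp_rot': array([ 1.79998447e+02, -3.88616313e-03, -7.00720662e+01]), 'contact_force': array([-0.30281932, -0.4511602 , -0.2765223 ]), 'ft_torque': array([ 0.0002281 , -0.02609197,  0.01178339]), 'finger_gap': 85.42632166414229}
```

View pics/top1.png

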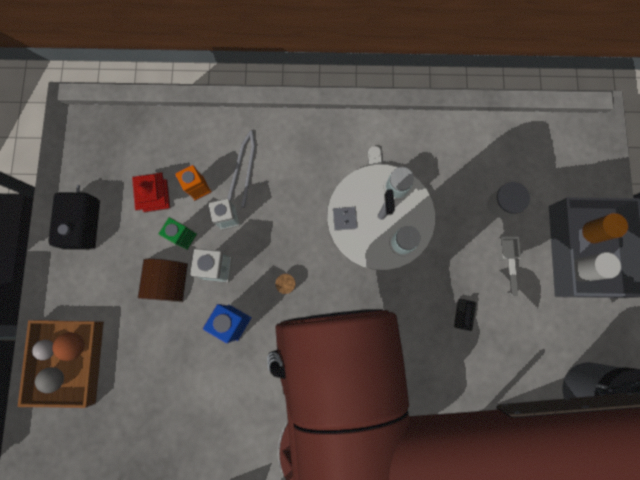

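View pics/side1.png

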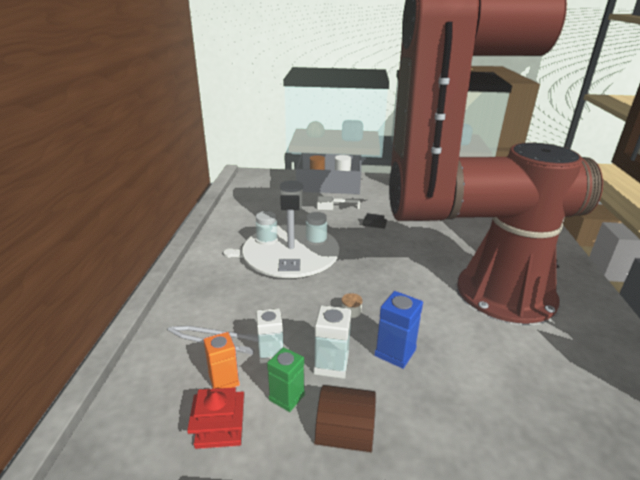

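Candidates: white small jar at top (222,211)/side (268,335); white larger at top (207,264)/side (333,340); blue, green and orange are excluded. The smaller white one fits. Next I confirm it in a crop and measure.

```bash
cat > b.py <<'E'
from h import *
z=np.load("top1.npz");p,d=z["p"],z["d"];c=calibration("top");P=cloud(c,d)
save("crop1.png",np.hstack([cv2.resize(p[150:310,130:270],None,fx=2.8,fy=2.8,interpolation=cv2.INTER_CUBIC),cv2.resize(p[140:280,320:440],None,fx=2.8,fy=3.2,interpolation=cv2.INTER_CUBIC)[:448]]) )
def box(r0,r1,c0,c1,zl,zh,name,extra=None):
    m=np.zeros((480,640),bool);m[r0:r1,c0:c1]=1;m&=(P[...,2]>zl)&(P[...,2]<zh)&(d>0)
    if extra is not None:m&=extra
    q=P[m]; 
    if len(q)<5: print(name,len(q));return
    rr=cv2.minAreaRect(q[:,:2].astype(np.float32)); print(name,len(q),"zmed",np.median(q[:,2]).round(1),"mean",q[:,:2].mean(0).round(1),"rect",np.round(rr[0],1),np.round(rr[1],1),round(rr[2],1)); return q
box(192,232,203,240,95,115,"smalljar")
box(240,290,185,240,95,150,"bigjar")
box(180,220,375,400,175,205,"handle")
box(150,290,320,440,8,24,"disc")
g=p.astype(int)
box(200,236,328,362,22,36,"seat",(g.max(-1)<170))
box(142,175,362,390,1,10,"pointer",g.min(-1)>150)
box(215,250,158,197,40,140,"green");box(160,202,170,212,70,140,"orange");box(300,345,200,250,40,200,"blue");box(110,215,225,262,4,20,"tong");box(270,300,270,300,20,60,"pot")
for n in("jar","temple","cave"):
    for q in spotter.cut_out(n,"top")[:5]: print(n,round(q["p"],2),np.round(q["pixel"]),q["mask"].sum())
E
python3 b.py
```

```text
smalljar 424 zmed 102.3 mean [569.3 274.9] rect [569.9 276. ] [51.4 50.1] 14.0
bigjar 850 zmed 130.8 mean [436.5 293. ] rect [438.2 296.4] [65.2 64.4] 85.2
handle 183 zmed 189.2 mean [ 578.  -121.6] rect [ 579.8 -122.6] [52.3 16.6] 4.9
disc 1251 zmed 23.0 mean [ 594.  -116.2] rect [ 602.4 -123.6] [277.3 323.4] 87.0
seat 1160 zmed 27.8 mean [573.7 -29.2] rect [573.8 -28.9] [94.1 86. ] 0.7
pointer 91 zmed 8.1 mean [ 750.4 -106.6] rect [ 753.  -106.6] [42.  29.8] 6.5
green 596 zmed 101.3 mean [515.2 382.8] rect [505.  363.6] [108.2  50. ] 61.5
orange 499 zmed 101.9 mean [647.  355.5] rect [650.7 358.5] [50.5 49.6] 29.3
blue 1138 zmed 136.6 mean [302.6 243.2] rect [302.2 249. ] [67.1 67.9] 61.5
tong 680 zmed 8.1 mean [712.4 242. ] rect [726.9 243.3] [293.   95.9] 3.9
pot 313 zmed 37.9 mean [400.  118.9] rect [400.3 119.9] [47.6 47.5] 0.8
jar 0.91 [266. 213.] 1094
jar 0.8 [183. 194.] 736
jar 0.76 [233. 175.] 661
jar 0.75 [324. 226.] 1254
jar 0.7 [213. 223.] 681
temple 0.96 [192. 151.] 1233
cave 0.8 [282. 160.] 1848
```

View pics/crop1.png

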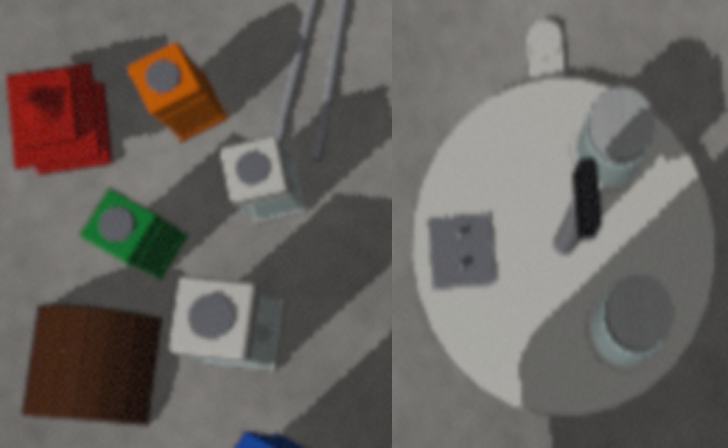

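The crop confirms it: the small white jar (crop (253,165)) is clearly smaller than the one at (212,315). The seat's pegs lie along world x, and the pointer is on the far side. I move above the jar, going over the carousel at about 250 mm.

>>> apply_moves(motion=[[4,9,2,0.15],[8,18,2,0.3],[12,27,2,0.45],[16,36,2,0.6],[20,45,2,0.75],[24,54,2,0.9],[28,63,2,1.05],[32,72,2,1.2],[35,80,2,1.35],[36.5,84,2,1.466],[36.5,84,2,1.466],[36.5,84,2,1.466],[36.5,84,2,1.466],[36.5,84,2,1.466],[36.5,84,2,1.466],[36.5,84,2,1.466]], claw=8.54)

```text
t: 2.85
tcp_pos: [569.5, 278.3, 260.9]
tcp_rot: [-180.0, 0.1, 14.1]
contact_force: [-0.4, 0.2, -0.6]
finger_gap: 85.1
```

```bash
cat > c.py <<'E'
from h import *
c=calibration("wrist");p,d=grab_frame("wrist");save("w1.png",p);print(ctrl.sense()["tcp_pos"],ctrl.sense()["tcp_rot"],c["fovy"],c["extrinsics"])
for k,zz in(("jar_center",52.5),("jar",0)):
    for q in spotter.pinpoint(k,"wrist")[:4]: print(k,round(q["p"],2),np.round(q["pixel"]),unfish(c,q["pixel"],zz).round(1))
p,d=grab_frame("side");save("s2.png",cv2.resize(p[290:370,235:315],None,fx=6,fy=6,interpolation=cv2.INTER_CUBIC))
E
python3 c.py
```

```text
[569.36228443 276.85320337 261.44950242] [1.79991008e+02 7.35260672e-02 1.40315368e+01] 65.70646984690485 [[ 9.69976125e-01  2.32671299e-01  7.07840671e-02  5.51757632e+02]
 [ 2.43196863e-01 -9.26454893e-01 -2.87291869e-01  3.52225595e+02]
 [-1.26632720e-03  2.95880717e-01 -9.55224056e-01  3.92663057e+02]
 [ 0.00000000e+00  0.00000000e+00  0.00000000e+00  1.00000000e+00]]
jar 0.97 [205. 324.] [571.6 275.8   0. ]
jar 0.96 [157. 211.] [440.5 299.7   0. ]
jar 0.89 [ 92. 302.] [520.7 387.6   0. ]
jar 0.74 [ 45. 422.] [630.2 473.3   0. ]
```

View pics/w1.png

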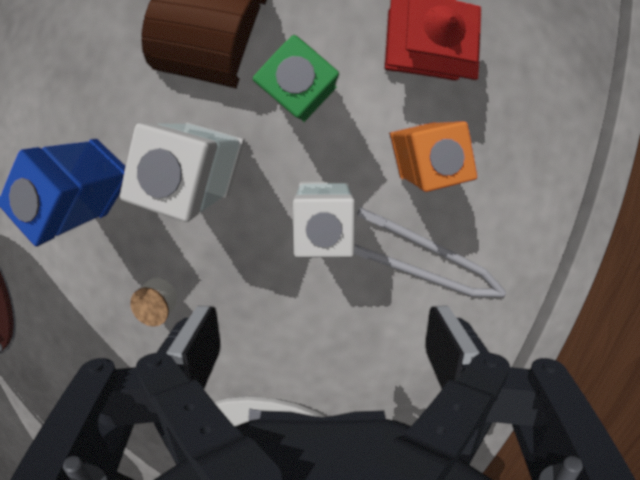

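The wrist view shows the jar's lid centred at about row 228, col 324, square to the tool. The tong's tips (about (210,365) and (250,360)) lie close to its right side but low. Next: the exact lid centre, plus a side crop to look for the foot holes.

```bash
cat > d.py <<'E'
from h import *
c=calibration("wrist")
for n in("s",): pass
w=cv2.imread("pics/w1.png")
m=(w.min(-1)>150).astype(np.uint8); m[:180]=0;m[275:]=0;m[:,:270]=0;m[:,:270]=0;m[:,375:]=0
k,l,s,ce=cv2.connectedComponentsWithStats(m);i=1+s[1:,4].argmax()
pts=np.argwhere(l==i)
X=np.array([unfish(c,q,105)[:2] for q in pts],np.float32);r=cv2.minAreaRect(X);print(r,len(pts))
E
python3 d.py
python3 - <<'E'
import cv2
a=cv2.imread("pics/s2.png");w=cv2.imread("pics/w1.png")[170:270,280:380]
import numpy as np
cv2.imwrite("pics/s3.png",np.hstack([cv2.resize(a,(395,395)),cv2.resize(w,(395,395),interpolation=cv2.INTER_CUBIC)]))
E
```

```text
((568.4566650390625, 281.4956359863281), (48.5975341796875, 61.20602035522461), 13.835505485534668) 2890
```

View pics/s3.png

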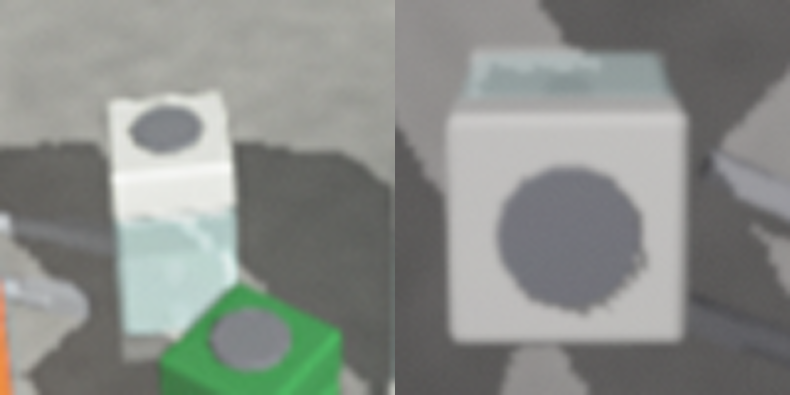

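No holes are visible, so the foot's orientation (mod 90°) will show in the seating height: the jar stops 10 mm higher if the orientation is wrong. I grasp along the 14° axis.

>>> apply_moves(motion=[[0,0,-4,0],[0,0,-9,0],[0,0,-13,0],[0,0,-16,0],[0,0,-18.5,0],[0,0,-19.8,0],[0,0,-19.8,0],[0,0,-19.8,0]])

```text
t: 4.05
tcp_pos: [570.3, 275.8, 65.8]
tcp_rot: [180.0, -0.1, 13.9]
contact_force: [-0.2, 0.9, -0.2]
finger_gap: 85.6
```

>>> apply_moves(motion=[[0,0,0,0],[0,0,0,0],[0,0,0,0],[0,0,0,0],[0,0,0,0],[0,0,0,0]], claw=4.0, grip_force=40)

```text
t: 4.8
tcp_pos: [570.0, 276.1, 65.1]
tcp_rot: [180.0, -0.1, 13.9]
contact_force: [-0.1, 0.4, 6.0]
finger_gap: 50.0
```

>>> apply_moves(motion=[[0,0,1,0],[0,0,3,0],[0,0,6,0],[0,0,9,0.05],[0,-2,10,0.2],[0,-5,10,0.37],[0,-9,10,0.54],[0,-13,10,0.71],[0,-16,10,0.88],[0,-17.5,10,1.05],[0,-17.5,10,1.22],[0,-17.5,10,1.35],[0,-17.5,10,1.414],[0,-17.5,10,1.414],[0,-17.5,10,1.414]])

```text
t: 6.68
tcp_pos: [569.6, 100.9, 164.9]
tcp_rot: [180.0, -0.0, 94.9]
contact_force: [-0.1, -0.1, -2.4]
finger_gap: 49.6
```

```bash
cat > e.py <<'E'
from h import *
c=calibration("wrist");p,d=grab_frame("wrist");save("w2.png",p);s=ctrl.sense();print(s["tcp_pos"],s["tcp_rot"],s["joints"],s["finger_gap"])
for k,zz in(("seat_top",30),("handle_grip",170),("turntable",16),("front_point",30)):
    for q in spotter.pinpoint(k,"wrist")[:2]: print(k,round(q["p"],2),np.round(q["pixel"]),unfish(c,q["pixel"],zz).round(1))
np.savez("w2.npz",d=d,E=c["extrinsics"])
E
python3 e.py
```

```text
[569.57797345 100.90248747 164.77723855] [ 1.79978533e+02 -1.97496936e-03  9.48710090e+01] [-2.90354767e+00  2.12210080e+00 -6.48433851e+00  8.13725584e+01
  4.86075057e-03 -7.77455539e+00] 49.744569303977265
seat_top 0.94 [224. 158.] [572.1 -29.5  30. ]
handle_grip 0.57 [273. 322.] [545.3  99.3 170. ]
turntable 0.95 [220.  76.] [ 578.3 -123.6   16. ]
front_point 0.69 [321.  88.] [ 674.7 -116.    30. ]
```

View pics/w2.png

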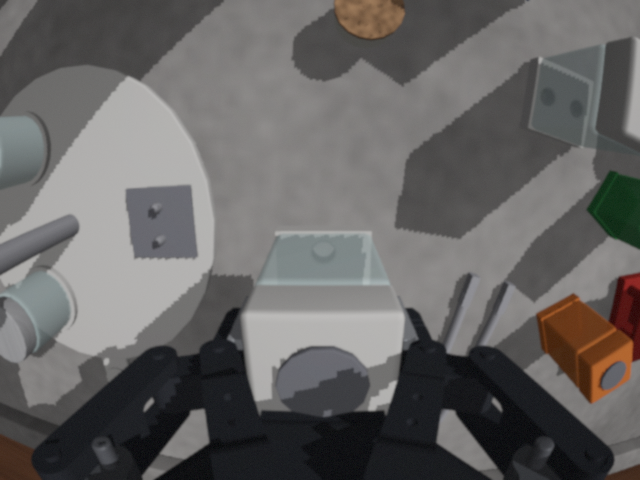

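The foot's hole shows through the glass at (250,323), centred in column. So the hole axis is perpendicular to the jaws, now along world ~5°, which matches the pegs (about (210,155) and (242,159)). I refine the seat pose from its plate outline.

```bash
cat > g.py <<'E'
from h import *
c=calibration("wrist");w=cv2.imread("pics/w2.png");c["extrinsics"]=np.load("w2.npz")["E"]
g=w.max(-1).astype(int);print(g[220,110:210:6])
def fit(m,z,lab):
    k,l,s,ce=cv2.connectedComponentsWithStats(m.astype(np.uint8));i=1+s[1:,4].argmax()
    X=np.array([unfish(c,q,z)[:2] for q in np.argwhere(l==i)],np.float32);print(lab,cv2.minAreaRect(X),X.mean(0),len(X))
r=np.zeros_like(g,bool);r[178:266,120:203]=1
m=cv2.morphologyEx((r&(g<150)).astype(np.uint8),cv2.MORPH_CLOSE,np.ones((9,9)))
m=cv2.morphologyEx(m,cv2.MORPH_OPEN,np.ones((9,9)))
fit(m,30,"seat")
for q in spotter.cut_out("seat_top","wrist")[:2]:print(q["p"],q["mask"].sum())
for nm,c0,c1 in(("p1",140,172),):pass
# hole in jar: px -> world rel. at jar-foot top height
s=ctrl.sense();print(unfish(c,(250,323),s["tcp_pos"][2]-64.5+12)-s["tcp_pos"])
cv2.imwrite("pics/peg.png",cv2.resize(w[175:270,115:210],None,fx=6,fy=6,interpolation=cv2.INTER_CUBIC))
E
python3 g.py
```

```text
[178 179 178 160 111 112 113 107 112 112 113 114 112 113 150 180 179]
seat ((571.4270629882812, -27.81106185913086), (59.03010940551758, 60.718929290771484), 5.510854721069336) [570.82196  -26.372389] 4772
0.85 53983
[-13.78285984  -0.3368918  -52.5       ]
```

View pics/peg.png

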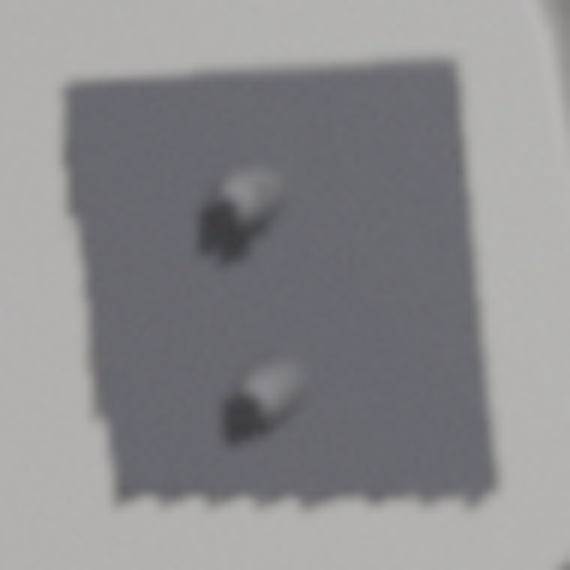

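Run:
```python
from h import *
c=calibration("wrist");c["extrinsics"]=np.load("w2.npz")["E"]
for cr in((268,190),(285,375),):
    print("base",unfish(c,(175+cr[1]/6-.4,115+cr[0]/6-.4),30).round(1))
for cr in((240,200),(262,395)):
    print("tip",unfish(c,(175+cr[1]/6-.4,115+cr[0]/6-.4),40).round(1))
for cr in((65,88),(457,60),(497,490),(118,500)): print(unfish(c,(175+cr[1]/6-.4,115+cr[0]/6-.4),30).round(1))
```

```text
base [558.  -27.4  30. ]
base [583.1 -25.8  30. ]
tip [557.2 -26.9  40. ]
tip [582.8 -24.7  40. ]
[545.8 -58.3  30. ]
[539.7  -0.6  30. ]
[596.5   4.5  30. ]
[603.5 -53.4  30. ]
```

>>> apply_moves(motion=[[0,-1.5,0,0],[0,-4,0,0],[0,-7,0,0],[0.1,-10,0,0],[0.17,-12,-0.5,0],[0.17,-12.8,-2,0],[0.17,-12.8,-4,0],[0.17,-12.8,-5,0],[0.17,-12.8,-5.4,0],[0.17,-12.8,-5.4,0],[0.17,-12.8,-5.4,0]])

```text
t: 8.35
tcp_pos: [571.6, -27.0, 111.0]
tcp_rot: [179.9, 0.0, 95.0]
contact_force: [0.6, -0.4, -2.5]
finger_gap: 49.5
```

Run:
```python
from h import *
s=ctrl.sense();print(s["tcp_pos"],s["tcp_rot"],s["contact_force"])
p,d=grab_frame("wrist");w=cv2.resize(p[170:340,220:430],(560,453),interpolation=cv2.INTER_CUBIC);save("w3.png",w)
p,d=grab_frame("side");w=cv2.resize(p[180:290,225:355],(560,474),interpolation=cv2.INTER_CUBIC);save("s4.png",w)
```

```text
[571.64072407 -26.95976109 111.02896306] [1.79939889e+02 1.56331026e-02 9.49611880e+01] [ 0.57291403 -0.36209956 -2.52992874]
```

View pics/w3.png

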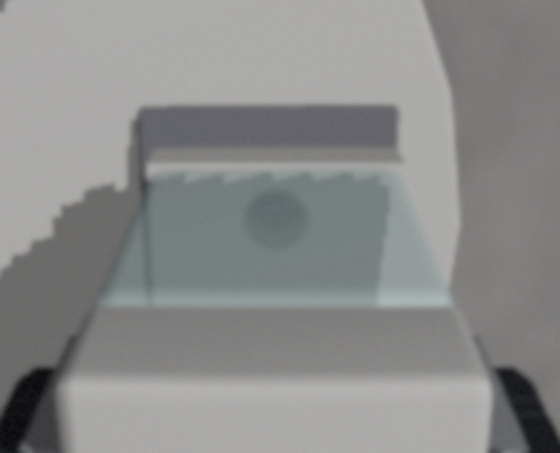

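Through the foot, the plate's centre (col ≈268) lies left of the jar's (col ≈275), i.e. ≈1.3 mm towards −y. I check the x direction the same way, from the plate edge (row 106) against the foot's edge (row 150).

Run:
```python
from h import *
c=calibration("wrist");k=.375;zu=ctrl.sense()["tcp_pos"][2]-64.8;print(zu)
U=lambda cr,z:unfish(c,(170+cr[1]*k-.3,220+cr[0]*k-.3),z).round(1)
print("plate edge",U((142,106),30),U((397,106),30))
print("foot edge bottom",U((148,151),zu),U((401,151),zu))
print("foot edge top",U((148,180),zu+12),)
print("hole top",U((275,217),zu+12))
```

```text
46.153723596570984
plate edge [544.5 -58.2  30. ] [539.7  -2.2  30. ]
foot edge bottom [550.2 -54.5  46.2] [545.7  -2.6  46.2]
foot edge top [552.8 -52.9  58.2]
hole top [558.2 -27.5  58.2]
```

>>> apply_moves(motion=[[-0.06,-0.13,0,0],[-0.06,-0.13,-0.3,0],[-0.06,-0.13,-0.5,0],[-0.06,-0.13,-0.65,0],[-0.06,-0.13,-0.8,0],[-0.06,-0.13,-0.9,0],[-0.06,-0.13,-0.9,0]])

```text
t: 9.32
tcp_pos: [570.6, -28.4, 101.3]
tcp_rot: [-180.0, -0.0, 94.9]
contact_force: [-0.2, 0.3, -2.8]
finger_gap: 49.7
```

No contact force at underside ≈ 36.5 mm, so the pegs are inside the holes. I continue down.

>>> apply_moves(motion=[[0,0,-0.2,0],[0,0,-0.35,0],[0,0,-0.48,0],[0,0,-0.58,0],[0,0,-0.62,0],[0,0,-0.62,0]])

```text
t: 10.07
tcp_pos: [570.6, -28.4, 95.2]
tcp_rot: [180.0, -0.0, 94.9]
contact_force: [0.7, -0.7, -3.4]
finger_gap: 49.2
```

>>> apply_moves(motion=[[0,0,-0.03,0],[0,0,-0.06,0],[0,0,-0.09,0],[0,0,-0.12,0],[0,0,-0.12,0],[0,0,-0.12,0]])

```text
t: 10.82
tcp_pos: [571.2, -28.4, 95.0]
tcp_rot: [179.9, 0.0, 94.9]
contact_force: [-0.9, 1.5, 6.2]
finger_gap: 49.7
```

Contact at the expected height (+6 N), so the jar is seated. Release and rise.

>>> apply_moves(motion=[[0,0,0,0],[0,0,0,0],[0,0,0,0],[0,0,0,0],[0,0,0,0]], claw=7.5)

```text
t: 11.45
tcp_pos: [570.6, -28.4, 93.8]
tcp_rot: [-180.0, -0.0, 94.9]
contact_force: [0.4, -0.3, -0.6]
finger_gap: 74.8
```

>>> apply_moves(motion=[[0,0,0.5,0],[0,0,2,0],[0,0,5,0],[0,0,9,0],[0,0,13,0],[0,2,15,0],[0,5,15,0],[0,6,15,0],[0,6,15,0],[0,6,15,0]])

```text
t: 12.7
tcp_pos: [570.6, 30.9, 243.8]
tcp_rot: [-180.0, 0.0, 94.9]
contact_force: [0.3, 0.5, -0.2]
finger_gap: 74.7
```

```bash
cat > k.py <<'E'
from h import *
c=calibration("wrist");p,d=grab_frame("wrist");save("w5.png",p);s=ctrl.sense();print(s["tcp_pos"],s["tcp_rot"],s["joints"])
for k,zz in(("jar_center",82.5),("handle_grip",170),("turntable",16),("front_point",30)):
    for q in spotter.pinpoint(k,"wrist")[:2]: print(k,round(q["p"],2),np.round(q["pixel"]),unfish(c,q["pixel"],zz).round(1))
p,d=grab_frame("side");save("s5.png",p);cs=calibration("side")
for k,zz in(("jar_center",82.5),("handle_grip",170),("turntable",16),("front_point",30)):
    for q in spotter.pinpoint(k,"side")[:2]: print("side",k,round(q["p"],2),np.round(q["pixel"]),unproj(cs,q["pixel"],z=zz).round(1))
P=cloud(cs,d); m=(d>0)&(np.hypot(P[...,0]-571,P[...,1]+28)<32)&(P[...,2]>100)&(P[...,2]<160)
q=P[m];print("lid z pct",np.percentile(q[:,2],[50,80,90,97]),len(q))
E
python3 k.py
```

```text
[570.55466799  30.84045317 243.81472161] [-1.79982002e+02  2.19647614e-03  9.48961766e+01] [-1.00121334e+01  9.87980034e-01  5.68123118e-01  8.95969706e+01
 -6.75305717e-03 -1.49083087e+01]
jar_center 0.93 [120. 600.] [441.5 284.4  82.5]
jar_center 0.78 [204. 631.] [516.3 352.   82.5]
handle_grip 0.68 [252.  92.] [ 578.5 -123.4  170. ]
turntable 0.69 [251.  91.] [ 639.6 -236.4   16. ]
front_point 0.62 [298. 181.] [ 677.7 -113.9   30. ]
side jar_center 0.93 [340. 331.] [440.  313.1  82.5]
side jar_center 0.83 [360. 222.] [638.9 385.7  82.5]
side handle_grip 0.92 [201. 292.] [ 574.9 -129.9  170. ]
side turntable 0.91 [246. 291.] [ 582.4 -141.3   16. ]
side front_point 0.55 [244. 256.] [ 679.9 -120.6   30. ]
lid z pct [128.83357145 132.13299363 133.76825821 134.59906664] 339
```

View pics/w5.png

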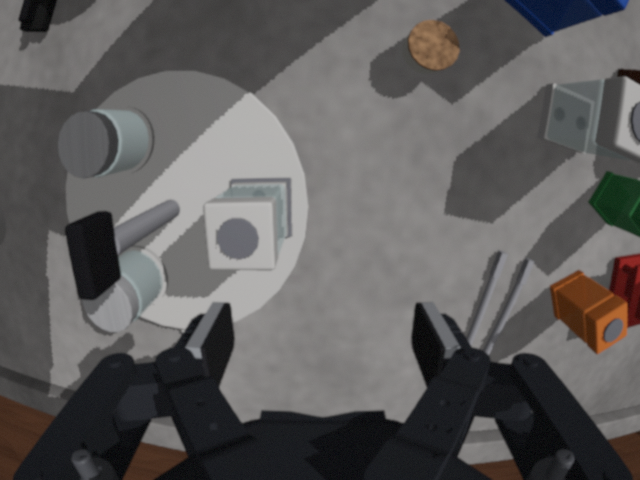

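The jar is seated upright, with its lid top at about 134.6 mm (expected 135). The handle is at (252,92) in the picture, giving an axis of about (579,-123). I go to the handle, jaws along the seat direction, and grip lightly first.

>>> apply_moves(motion=[[0,-3,0,0],[0.2,-7,0,0],[0.5,-11,0,0],[0.8,-14,0,0],[0.84,-15.4,0,0],[0.84,-15.4,-1,0],[0.84,-15.4,-3,0],[0.84,-15.4,-5.5,0],[0.84,-15.4,-7.5,0],[0.84,-15.4,-8.2,0],[0.84,-15.4,-8.2,0],[0.84,-15.4,-8.2,0]])

```text
t: 14.7
tcp_pos: [579.5, -122.5, 163.0]
tcp_rot: [179.9, 0.0, 94.9]
contact_force: [0.8, -0.8, 0.9]
finger_gap: 75.1
```

>>> apply_moves(motion=[[0,0,0,0],[0,0,0,0],[0,0,0,0],[0,0,0,0],[0,0,0,0],[0,0,0,0],[0,0,0,0]], claw=1.0, grip_force=20)

```text
t: 15.58
tcp_pos: [579.1, -122.9, 162.1]
tcp_rot: [180.0, 0.0, 94.9]
contact_force: [0.2, -6.0, 1.4]
finger_gap: 15.8
```

>>> apply_moves(motion=[[0,-0.03,0,0],[0,-0.03,0,0],[0,-0.03,0,0]], grip_force=50)

```text
t: 15.95
tcp_pos: [579.1, -122.9, 162.2]
tcp_rot: [180.0, 0.0, 94.9]
contact_force: [-1.1, -4.5, 3.9]
finger_gap: 15.2
```

>>> apply_moves(motion=[[0,0,0,-0.002],[0,0,0,-0.013],[0,0,0,-0.04],[0,0,0,-0.087],[0,0,0,-0.155],[0,0,0,-0.245],[0,0,0,-0.353],[0,0,0,-0.476],[0,0,0,-0.61],[0,0,0,-0.75],[0,0,0,-0.89],[0,0,0,-1.024],[0,0,0,-1.147],[0,0,0,-1.255],[0,0,0,-1.345],[0,0,0,-1.413],[0,0,0,-1.46],[0,0,0,-1.487],[0,0,0,-1.498],[0,0,0,-1.5]])

```text
t: 18.45
tcp_pos: [579.6, -122.2, 162.2]
tcp_rot: [-180.0, -0.1, 9.0]
contact_force: [5.2, 0.6, 3.8]
finger_gap: 15.5
```

>>> apply_moves(motion=[[0,0,0,0],[0,0,0,0]])

```text
t: 18.7
tcp_pos: [579.6, -122.2, 162.2]
tcp_rot: [-180.0, -0.1, 9.0]
contact_force: [5.6, 0.5, 4.4]
finger_gap: 15.4
```

```bash
cat > l.py <<'E'
from h import *
c=calibration("wrist");p,d=grab_frame("wrist");save("w6.png",p);s=ctrl.sense();print(s["tcp_pos"],s["tcp_rot"],s["contact_force"],s["ft_torque"]);np.savez("w6.npz",d=d,E=c["extrinsics"])
for k,zz in(("jar_center",82.5),("seat_top",30),("front_point",30)):
    for q in spotter.pinpoint(k,"wrist")[:2]: print(k,round(q["p"],2),np.round(q["pixel"]),unfish(c,q["pixel"],zz).round(1))
p,d=grab_frame("top");save("t6.png",p);np.savez("t6.npz",p=p,d=d)
E
python3 l.py
```

```text
[ 579.6404999  -122.24074919  162.19901274] [-1.79974411e+02 -9.79504100e-02  9.03957089e+00] [6.01332596 0.28739066 3.3733238 ] [ 0.02343643 -0.91528402 -0.04297023]
```

View pics/w6.png

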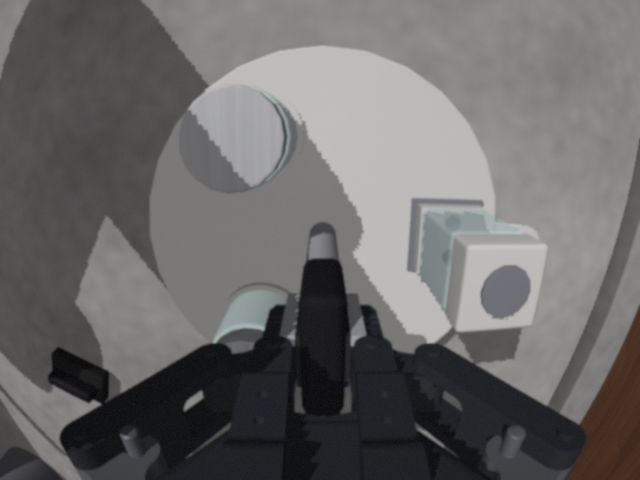

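The jar hides the pointer from here, so I measure the pointer's direction from the first top and side pictures and look at the current top view.

```bash
cat > m.py <<'E'
from h import *
A=np.array([579.2,-122.8])
for n,(r0,r1,c0,c1),th in(("top",(143,172,362,388),150),("side",(240,266,220,252),170)):
    z=np.load(n+"1.npz");p=z["p"];c=calibration(n)
    m=np.zeros((480,640),np.uint8);m[r0:r1,c0:c1]=(p[r0:r1,c0:c1].min(-1)>th)
    X=np.array([unproj(c,q,z=6)[:2] for q in np.argwhere(m)]);r=np.hypot(*(X-A).T)
    for lo,hi in((146,190),(150,180),(146,200)):
        Y=X[(r>lo)&(r<hi)];v=Y-A;print(n,lo,hi,len(Y),Y.mean(0).round(1),"ang mean",np.degrees(np.arctan2(*v.mean(0)[::-1])).round(2),"range",np.degrees(np.percentile(np.arctan2(v[:,1],v[:,0]),[2,98])).round(1),"rmax",r.max().round(1),"bearing edges fit",np.round(cv2.minAreaRect(Y.astype(np.float32))[1:],1) if 0 else cv2.minAreaRect(Y.astype(np.float32))[1:])
    e=cv2.resize(p[r0-8:r1+8,c0-8:c1+8],(390,390),interpolation=cv2.INTER_CUBIC);cv2.imwrite(f"pics/p_{n}.png",e[...,::-1])
a=cv2.imread("pics/p_top.png");b=cv2.imread("pics/p_side.png")
t=cv2.imread("pics/t6.png")[130:290,310:450];t=cv2.resize(t,(390,446))[:390]
cv2.imwrite("pics/pp.png",np.hstack([a,b]));cv2.imwrite("pics/t6c.png",t)
E
python3 m.py
```

```text
top 146 190 131 [ 750.4 -107. ] ang mean 5.26 range [ 0.6 10. ] rmax 195.9 bearing edges fit ((36.01009750366211, 30.03901481628418), 5.839176654815674)
top 150 180 92 [ 745. -107.] ang mean 5.45 range [ 0.6 10.2] rmax 195.9 bearing edges fit ((25.334205627441406, 29.672691345214844), 1.0267654657363892)
top 146 200 146 [ 752.6 -106.9] ang mean 5.25 range [ 0.6 10. ] rmax 195.9 bearing edges fit ((42.132755279541016, 30.018468856811523), 5.4713592529296875)
side 146 190 142 [ 744.6 -113.1] ang mean 3.35 range [-22.6  13.9] rmax 205.1 bearing edges fit ((106.40340423583984, 47.408756256103516), 82.39693450927734)
side 150 180 98 [ 741.6 -110.2] ang mean 4.44 range [-20.8  14.1] rmax 205.1 bearing edges fit ((102.50364685058594, 33.88010025024414), 85.35784149169922)
side 146 200 157 [ 747.3 -113.2] ang mean 3.26 range [-22.4  13.9] rmax 205.1 bearing edges fit ((106.40340423583984, 54.542137145996094), 82.39693450927734)
```

View pics/pp.png

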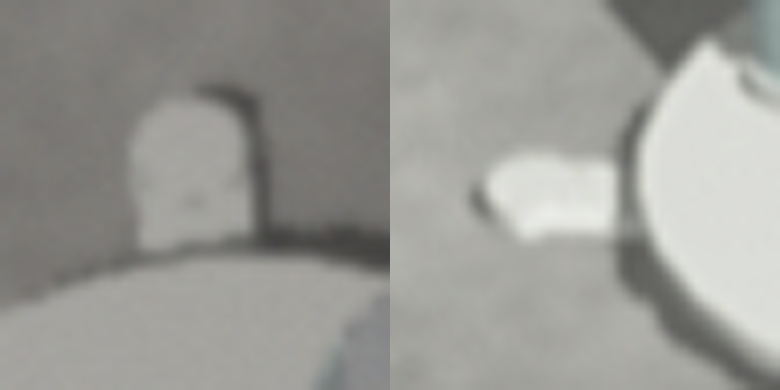

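```bash
cat > n.py <<'E'
from h import *
A=np.array([579.2,-122.8]);dg=lambda v:np.degrees(np.arctan2(v[1],v[0])).round(2)
z=np.load("side1.npz");p=z["p"];c=calibration("side")
m=np.zeros((480,640),np.uint8);m[240:266,220:252]=(p[240:266,220:252].min(-1)>170);k,l,s,ce=cv2.connectedComponentsWithStats(m)
for i in range(1,k):
    if s[i,4]>30:
        X=np.array([unproj(c,q,z=6)[:2] for q in np.argwhere(l==i)]);print("side blob",s[i],X.mean(0).round(1),dg(X.mean(0)-A),cv2.minAreaRect(X.astype(np.float32)))
c=calibration("wrist");c["extrinsics"]=np.load("w6.npz")["E"]
P=np.array([unfish(c,q,135)[:2] for q in((236,458),(240,545),(328,534),(331,459))]);print("lid",P.round(1),P.mean(0).round(1),dg(P.mean(0)-A),dg(P[1]-P[0]),dg(P[2]-P[3]))
Q=np.array([unfish(c,q,30)[:2] for q in((200,412),(201,483),(270,410))]);print("plate",Q.round(1),"ctr",((Q[1]+Q[2])/2).round(1),dg((Q[1]+Q[2])/2-A),dg(Q[1]-Q[0]))
z=np.load("top1.npz");c=calibration("top");p=z["p"]
# disc centre in top1 from left/right/top rim via circle fit on bright edge
g=p.min(-1);m=(g>120).astype(np.uint8);m[:164]=0;m[275:]=0;m[:,:322]=0;m[:,445:]=0
pts=[]
for r in range(180,255):
    cs=np.flatnonzero(m[r]);
    if len(cs): pts.append((r,cs[0]))
for k in range(340,372):
    rs=np.flatnonzero(m[:,k]); pts.append((rs[0],k))
X=np.array([unproj(c,q,z=24)[:2] for q in pts]);B=np.c_[2*X,np.ones(len(X))]
from scipy.optimize import least_squares
f0=least_squares(lambda v:np.hypot(X[:,0]-v[0],X[:,1]-v[1])-140,[579,-123],loss="soft_l1");print("disc",f0.x,np.abs(f0.fun).mean())
E
python3 n.py
```

```text
side blob [243 240   9  26 182] [ 706.6 -119.5] 1.48 ((707.4137573242188, -113.81390380859375), (23.68431282043457, 139.7880096435547), 11.91439151763916)
side blob [224 248  16  10 139] [ 750.6 -106.3] 5.5 ((751.6385498046875, -106.9022216796875), (43.58908462524414, 54.09786605834961), 13.209741592407227)
lid [[ 637.9  -82.4]
 [ 687.8  -76.4]
 [ 700.9 -126.4]
 [ 653.6 -131.9]] [ 670.1 -104.3] 11.52 6.9 6.61
plate [[ 641.2  -84.8]
 [ 698.   -75. ]
 [ 652.  -138.8]] ctr [ 675.  -106.9] 9.41 9.7
disc [ 580.46817127 -122.83562318] 1.3051354291276758
```

>>> apply_moves(motion=[[0.01,0,0,-0.004],[0.02,0,0,-0.014],[0.03,0,0,-0.027],[0.04,0,0,-0.041],[0.04,0,0,-0.053],[0.04,0,0,-0.061],[0.04,0,0,-0.065],[0.04,0,0,-0.066],[0.04,0,0,-0.066],[0.04,0,0,-0.066],[0.04,0,0,-0.066],[0.04,0,0,-0.066]])

```text
t: 20.45
tcp_pos: [579.7, -122.2, 162.2]
tcp_rot: [-180.0, -0.1, 5.2]
contact_force: [4.5, 2.2, 5.3]
finger_gap: 15.3
```

```bash
cat > o.py <<'E'
from h import *
s=ctrl.sense();print(s["t"],s["tcp_pos"],s["tcp_rot"],s["contact_force"],s["finger_gap"])
p,d=grab_frame("top");save("t7.png",p);q,d2=grab_frame("side");save("s7.png",q);w,_=grab_frame("wrist");save("w7.png",w);np.savez("w7.npz",E=calibration("wrist")["extrinsics"])
save("f7.png",np.vstack([np.hstack([cv2.resize(p[130:250,310:450],(385,330),interpolation=cv2.INTER_CUBIC),cv2.resize(q[160:280,215:355],(385,330),interpolation=cv2.INTER_CUBIC)]),cv2.resize(w[160:380,360:600],(770,264))[:260]]))
c=calibration("side");P=cloud(c,d2);m=(d2>0)&(np.hypot(P[...,0]-673,P[...,1]+114)<34)&(P[...,2]>100)&(P[...,2]<150);print("lid z",np.percentile(P[m][:,2],[50,90,97]) if m.any() else None)
Q=P[m&(P[...,2]>129)];print(len(Q),Q[:,:2].mean(0),cv2.minAreaRect(Q[:,:2].astype(np.float32)))
c=calibration("top");P=cloud(c,d);m=(d>0)&(np.hypot(P[...,0]-673,P[...,1]+114)<45)&(P[...,2]>127)&(P[...,2]<145);Q=P[m][:,:2].astype(np.float32);print("top",len(Q),cv2.minAreaRect(Q) if len(Q) else 0)
E
python3 o.py
```

```text
20.45 [ 579.67332142 -122.23968755  162.1920106 ] [-1.79962056e+02 -5.23110865e-02  5.22885579e+00] [4.45244223 2.16920894 5.32482011] 15.337140094493472
lid z [127.87645518 133.26821061 134.74609228]
151 [ 672.05341999 -109.39202822] ((672.4883422851562, -111.04509735107422), (48.40625762939453, 52.50784683227539), 3.0194621086120605)
top 26 ((686.585205078125, -92.8392562866211), (9.712128639221191, 19.5504207611084), 87.45621490478516)
```

View pics/f7.png

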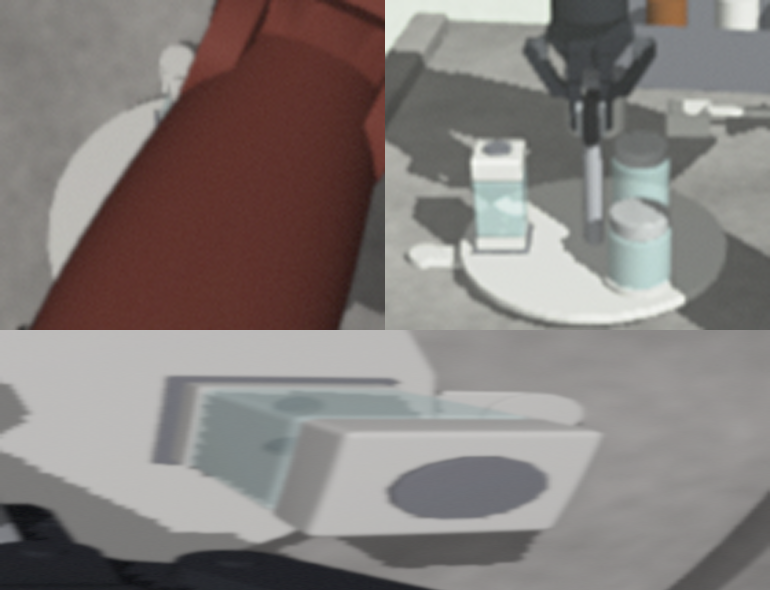

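Seated and gripping. One close crop compares the plate's +y edge with the pointer's edge in the same wrist picture.

```bash
python3 -c "
import cv2
w=cv2.imread('pics/w7.png')[185:285,400:560];cv2.imwrite('pics/w7c.png',cv2.resize(w,None,fx=5,fy=5,interpolation=cv2.INTER_CUBIC))"
```

```text
(no output)
```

No more pictures, so I do this numerically.

```bash
cat > q.py <<'E'
from h import *
g=cv2.imread("pics/w7.png").min(-1).astype(float);g=cv2.GaussianBlur(g,(3,3),0)
c=calibration("wrist");c["extrinsics"]=np.load("w7.npz")["E"];A=np.array([579.2,-122.8]);dg=lambda v:np.degrees(np.arctan2(v[1],v[0])).round(2)
def edge(cols,r0,r1,sgn,z,lab,off):
    X=[]
    for k in cols:
        e=np.diff(g[r0:r1,k])*sgn;i=e.argmax()
        if e[i]>6: X.append([*unfish(c,(r0+i+.5,k),z)[:2],r0+i])
    X=np.array(X);
    if len(X)<4: print(lab,len(X));return
    vx,vy,x,y=cv2.fitLine(X[:,:2].astype(np.float32),cv2.DIST_HUBER,0,.01,.01).ravel()
    if vx<0:vx,vy=-vx,-vy
    n=np.array([-vy,vx]);print(lab,len(X),"dir",dg((vx,vy)),"axis offset",round(float(n@(np.array([x,y])-A)),1),"expect",off,"rows",X[::6,2])
    m=X[:,:2].mean(0);v=m-A;print("   bearing of centreline through axis",(dg(v)-np.degrees(np.arcsin(off/np.hypot(*v)))).round(2))
edge(range(420,478),192,208,-1,30,"plate +y edge",29)
edge(range(500,528),203,220,1,6,"pointer +y edge",17)
print(g[203:222,510])
E
python3 q.py
```

```text
plate +y edge 58 dir 4.88 axis offset 30.2 expect 29 rows [197. 197. 198. 198. 198. 198. 198. 198. 199. 199.]
   bearing of centreline through axis 5.6
pointer +y edge 28 dir 3.8 axis offset 20.6 expect 17 rows [210. 210. 210. 211. 211.]
   bearing of centreline through axis 5.03
[147.75   147.875  147.875  147.875  147.875  147.5625 148.4375 155.6875
 170.5    184.25   188.9375 187.3125 185.6875 185.1875 185.     184.9375
 184.875  184.875  184.625 ]
```

The plate's bearing is 5.2–5.6° and the pointer's 5.0–5.5°, so they are aligned within measurement error. Handing in while gripping.

```bash
python3 -c "
from plant import ctrl
s=ctrl.sense();print(s['t'],s['tcp_rot'],s['contact_force'],s['finger_gap']);print(ctrl.hand_in())"
```

```text
20.6 [-1.79962719e+02 -5.41103939e-02  5.23159975e+00] [5.08669214 1.61643526 4.80590674] 15.454082920452947
the job is handed in; nothing more can be done
None
```

The job is done and handed in at 20.6 s. The small white jar is seated over both pegs and the carousel is turned so it stands at the front pointer. The gripper is still holding the handle with 50 N.

- **Seating:** the foot met the seat at the expected height with about 6 N. After release the lid top read about 134.6 mm, and 134.7 mm after turning, against 135 mm expected. The jar looked upright in the last side view.
- **Alignment:** the gripper holds the handle at 5.2°. The last wrist picture put the seat plate at 5.6° and the pointer at 5.0°, while the earlier top and side pictures gave the pointer as 5.3–5.5°. The error should therefore be about half a degree or less.
- **Disagreements:**
  - The side camera's lid centre suggested about 7° for the jar. I took this as calibration bias.
  - Corner positions I read by eye on the lid, just before the last small turn, were also about 2° off the other readings. I set those aside too.
  - In the wrist picture the pointer's edge fitted about 3.6 mm off its expected offset from the axis.
- **Forces:** the readings I took never passed about 8 N.
- **Other objects:** I touched none of the bystanders. I made no separate position check on them at the end.

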